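Clip down the hood of the lamp case in opposite-corner order

ROBOT

A 6-joint arm with a two-finger parallel gripper is mounted at the origin on the work surface. World frame = base frame: x ahead of the robot, y to its left, z up, the work surface at z = 0. Lengths are in m, angles in rad, forces in N, time in s.
With the tool pointing down it reaches from about 0.4 to 0.925 m from the base axis. Payload 3.4 kg.
Tool frame: the origin (TCP) lies midway between the tips of the shut fingers; the grasp point (between the pads) lies 19 mm behind it; y points along the fingers, x is the direction in which the jaws open and shut, and the axes are right-handed (so a half turn about y gives the same grasp; the last joint's range is limited). The gripper opens to 85 mm and grips with 20 to 120 N. Pads are 22 mm wide; open, the fingers measure 114 mm over their backs; the gripper's body (76 mm by 85 mm) begins 54 mm behind the grasp point. The pads swing forward as they close: fully open they stand 13 mm farther back than shut.
Start: joints at [1.232, 0.307, 1.506, -0, 1.328, -0.073], TCP at [0.151, 0.555, 0.231] pointing down, gripper open.
Joint ranges: [-3.12, 3.12], [-1.05, 2.28], [0.14, 2.33], [-1.42, 4.57], [0.1, 2.73], [-2.68, 2.68]. Speed limits (rad/s): [2.57, 2.57, 3.14, 3.14, 3.14, 3.14].

INTERFACE

Orientations are given as a unit quaternion [x, y, z, w].
In Python, from rig import manip gives the robot as it stands.
- The arm moves only by the tool servo_tool, never from a script. Its argument "plan" is one flat list of numbers, 7 for each row, row after row: the shift along the tool's x, y, z in cm, then the turn, a rotation vector about the tool's x, y, z in degrees, then the opening, from 0 (shut) to 1 (fully open). A call has 1 to 20 rows; each row is the pose to reach, as a shift and turn from the pose commanded when the call began, along the tool's axes at that moment; what a row does not reach only later rows make up. A row lasts 1/8 s, in which the tool goes at most 62.5 mm and 10.7 degrees, less where a joint would pass 70% of its speed; a pose out of reach is approached as far as the arm can. A call with a gripper value outside its range is refused whole. The fingers move at their own pace and stop on an object; the grip force is fixed at half the most. Time passes only in rows, so rows that repeat a pose let the fingers close. It gives the time, the measured TCP pose, the force and the opening at its end, in the units of the state.
- manip.read_state(): the state, without advancing time (a new reading comes with each control period).
- manip.capture(name): name is "scene" or "side" or "wrist"; returns a dict with "frame" (480x640x3 uint8, red, green, blue), "range_z" (480x640 float32, m along the optical axis (not along the pixel's ray), 0 where there is no reading), "mtx" (3x3 intrinsics, pixels), "R" (3x3) and "t" (3): a world point X has camera coordinates R X + t; the wrist camera has in their place "tool_from_camera" (4x4, takes a point from camera to tool coordinates, whose origin is the TCP and whose axes are the tool frame's). Camera axes: x right, y down, z forward; pixel columns grow to the right and rows downward; lengths in m; the calibration is good to about 2 mm. A picture is of the moment at which its call begins: read the wrist's pose just before it.
- manip.job_done(): hands the job in, once; it reports no verdict.
Trained networks look in the newest picture that a camera, given by its name, has taken for a name from the list of things; names that differ only in an ending like _2 or _b are one class to them, and where a whole thing is asked for, a point or a joint stands for the part that bears it (a point fixed in the world has none). Each returns a list of dicts, best first, with "p" (0 to 1); they miss things now and then, are a little off and sometimes report something else, mostly with a low value. They report only what shows in the picture. A call takes as long as a camera call.
- manip.search_frame(query, camera): "xy" ([column, row] in pixels, amid what is visible of it).
The state is a dict: "clock": time; "joint_positions": joint angles; "joint_vel": joint speeds; "joint_efforts": joint torques, N m; "ee_pos": TCP position; "tool_rot": TCP orientation; "force": force on the tool from outside, world axes, zero at the start; "wrist_torque": the same for the moment, N m; "opening": finger opening in m.
Only numpy, scipy, OpenCV 4.12 (cv2) and the standard library are available. Lean on these libraries where they do the work, as an engineer would, in place of code of your own. Each camera call takes 0.05 s, during which the arm holds its last target. There are 200 camera calls.

TASK

The spare lamps are packed and the clear hood is on the case: lock it by snapping all four side clips fully down over the rim, in opposite-corner order so that the gasket seats evenly (start at any corner, take the one diagonally across next, then the other two). Press firmly until each clip snaps home but never force it, don't shove or tip the case, and leave everything else on the bench where it is.

Things in the scene. Friction and masses are not known exactly. Their poses are not given: they have to be found in the camera images.
- case: lamp case, loose on the bench, 2.7 kg: a level push of 11 N or more may slide it. Origin: centre of its underside; x along it, y across, z up. Tub 212 x 128 mm; rim 228 x 164 mm at 79 to 84 mm height, long edges turned down to a lip. On it lies a clear hood: flange 228 x 166, walls 216 x 140, top rim 228 x 172 mm at 175 mm height. It floats 4 mm high on a springy gasket, settling 2 mm as it is clipped
- clip_a (a joint): grey clip hinged on the hood at the case's +x, +y corner, diagonal to clip_c: plate 60 wide, 4 thick, 62 mm from hinge to edge, last 12 flared out. Hinge parallel to the case's x at x +65, y +88, z 104 to 106 mm in the case frame. Value: 0 fully down, plate upright; 1.57 straight out sideways; stop 1.75. It stays where left. A bead meets the lip at about 0.5, resists to about 0.3, then snaps to below 0.08
- tab_a (a point): point on the outer face of clip_a, mid-width, 47 mm from the hinge: where to press. Its y is the outward normal of that face, z points up the plate to the hinge. Snapping it home takes 8 to 12 N pressed square on the plate here, more nearer the hinge; let go before the snap, the clip stays unlatched
- clip_b (a joint): grey clip hinged on the hood at the case's -x, +y corner, diagonal to clip_d: plate 60 wide, 4 thick, 62 mm from hinge to edge, last 12 flared out. Hinge parallel to the case's x at x -65, y +88, z 104 to 106 mm in the case frame. Value: 0 fully down, plate upright; 1.57 straight out sideways; stop 1.75. It stays where left. A bead meets the lip at about 0.5, resists to about 0.3, then snaps to below 0.08
- tab_b (a point): point on the outer face of clip_b, mid-width, 47 mm from the hinge: where to press. Its y is the outward normal of that face, z points up the plate to the hinge. Snapping it home takes 8 to 12 N pressed square on the plate here, more nearer the hinge; let go before the snap, the clip stays unlatched
- clip_c (a joint): grey clip hinged on the hood at the case's -x, -y corner, diagonal to clip_a: plate 60 wide, 4 thick, 62 mm from hinge to edge, last 12 flared out. Hinge parallel to the case's x at x -65, y -88, z 104 to 106 mm in the case frame. Value: 0 fully down, plate upright; 1.57 straight out sideways; stop 1.75. It stays where left. A bead meets the lip at about 0.5, resists to about 0.3, then snaps to below 0.08
- tab_c (a point): point on the outer face of clip_c, mid-width, 47 mm from the hinge: where to press. Its y is the outward normal of that face, z points up the plate to the hinge. Snapping it home takes 8 to 12 N pressed square on the plate here, more nearer the hinge; let go before the snap, the clip stays unlatched
- clip_d (a joint): grey clip hinged on the hood at the case's +x, -y corner, diagonal to clip_b: plate 60 wide, 4 thick, 62 mm from hinge to edge, last 12 flared out. Hinge parallel to the case's x at x +65, y -88, z 104 to 106 mm in the case frame. Value: 0 fully down, plate upright; 1.57 straight out sideways; stop 1.75. It stays where left. A bead meets the lip at about 0.5, resists to about 0.3, then snaps to below 0.08
- tab_d (a point): point on the outer face of clip_d, mid-width, 47 mm from the hinge: where to press. Its y is the outward normal of that face, z points up the plate to the hinge. Snapping it home takes 8 to 12 N pressed square on the plate here, more nearer the hinge; let go before the snap, the clip stays unlatched
- tape: bystander, to be left alone: roll of packing tape lying flat, 100 mm across, 48 mm high; origin under its centre
- sleeve: bystander, to be left alone: lamp in a square cardboard sleeve lying on its side, 150 mm along its x, 60 x 60 mm; origin under its centre
- lampholder: bystander, to be left alone: white porcelain lampholder, 66 mm across, 54 mm high; origin under its centre
- driver: bystander, to be left alone: screwdriver, 190 mm long, lying along its x; origin under its middle
- meter: bystander, to be left alone: black hand multimeter lying flat, 160 x 82 x 40 mm; origin under its centre
- smallbox: bystander, to be left alone: closed small carton, 130 x 85 x 55 mm; origin under its centre
- wrench: bystander, to be left alone: steel wrench, 180 mm long, lying along its x; origin under its middle

How it is judged:
By the outcome, as a careful person would: the job done as asked, in the order asked, and still so for the second after the job is handed in, with the robot touching nothing.
It also fails if it takes over 64 s, if anything falls off the work surface, if the arm or the gripper's body presses on something with over 40 N, if the wrist force passes 120 N, or if a joint passes its speed limit or range.

## Working session

There is one attempt and no reset: what is moved stays moved. The work goes in short steps, Python scripts to look and compute and a tool call to move; the robot and the scene stay as the last step left them, time stands still between calls to the robot, and variables do not carry over. Pictures are saved under pics/ and viewed, about 8 in all and at most 12, crops included, and the job is handed in when it is done.

Besides the shell and the picture viewer there is one more tool, called as name(argument=value, ...) on one line, values as JSON. servo_tool: Moves the arm, as the interface text tells. Its arguments: {"type":"object","properties":{"plan":{"type":"array","items":{"type":"number"}}},"required":["plan"]}

```bash
mkdir -p pics; ls; python3 - <<'E'
from rig import manip
import cv2, numpy as np
s=manip.read_state(); print({k:np.round(v,3) for k,v in s.items()})
a=manip.capture("scene"); 
for q in ["case","clip_a","tab_a","tape","sleeve","lampholder","driver","meter","smallbox","wrench"]:
    for r in manip.search_frame(q,"scene")[:5]:
        u,v=[int(round(x)) for x in r["xy"]]; z=a["range_z"][min(v,479),min(u,639)]
        X=a["R"].T@(np.linalg.inv(a["mtx"])@[u,v,1]*z-a["t"]); print(q,round(r["p"],2),(u,v),X.round(3))
b=manip.capture("side")
for n,i in (("scene",a),("side",b)):
    cv2.imwrite(f"pics/{n}0.png",i["frame"][:,:,::-1]); print(n,"cam at",(-i["R"].T@i["t"]).round(3), i["mtx"][0,0]); np.savez(f"{n}0.npz",**i)
E
```

```text
pics
{'clock': np.float64(0.0), 'joint_positions': array([ 1.232,  0.308,  1.508, -0.   ,  1.328, -0.073]), 'joint_vel': array([ 0.   , -0.   ,  0.002,  0.001, -0.   ,  0.002]), 'joint_efforts': array([-0.0000e+00, -4.5756e+01, -2.5192e+01, -0.0000e+00,  1.3000e-02,
        0.0000e+00]), 'ee_pos': array([0.151, 0.554, 0.23 ]), 'tool_rot': array([ 0.562,  0.429, -0.43 , -0.561]), 'force': array([-0.184, -0.701, -0.245]), 'wrist_torque': array([-0.023, -0.021,  0.034]), 'opening': np.float64(0.085)}
case 0.63 (335, 258) [0.602 0.061 0.175]
clip_a 0.86 (391, 275) [0.513 0.145 0.104]
clip_a 0.7 (347, 305) [0.635 0.123 0.103]
tab_a 0.94 (392, 273) [0.504 0.142 0.101]
tab_a 0.9 (349, 305) [0.63  0.124 0.099]
tab_a 0.64 (271, 249) [ 0.619 -0.112  0.087]
tape 0.67 (391, 274) [0.508 0.142 0.101]
tape 0.55 (413, 367) [0.609 0.284 0.002]
sleeve 0.87 (290, 324) [0.727 0.047 0.063]
lampholder 0.74 (315, 206) [ 0.468 -0.112  0.112]
driver 0.89 (283, 218) [ 0.49  -0.201  0.029]
meter 0.95 (270, 170) [ 0.385 -0.349  0.035]
smallbox 0.68 (523, 324) [0.4   0.411 0.052]
smallbox 0.31 (418, 352) [0.572 0.271 0.002]
wrench 0.61 (185, 200) [ 0.603 -0.453  0.014]
scene cam at [1.181 0.526 1.055] 564.83519197773
side cam at [-0.381 -0.467  0.8  ] 479.47616201859637
```

```bash
python3 - <<'E'
import cv2,numpy as np
a=cv2.imread("pics/scene0.png")[140:400,150:560]; b=cv2.imread("pics/side0.png")
cv2.imwrite("pics/sc.png",cv2.resize(a,None,fx=1.9,fy=1.9,interpolation=2))
E
```

```text
(no output)
```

View pics/sc.png

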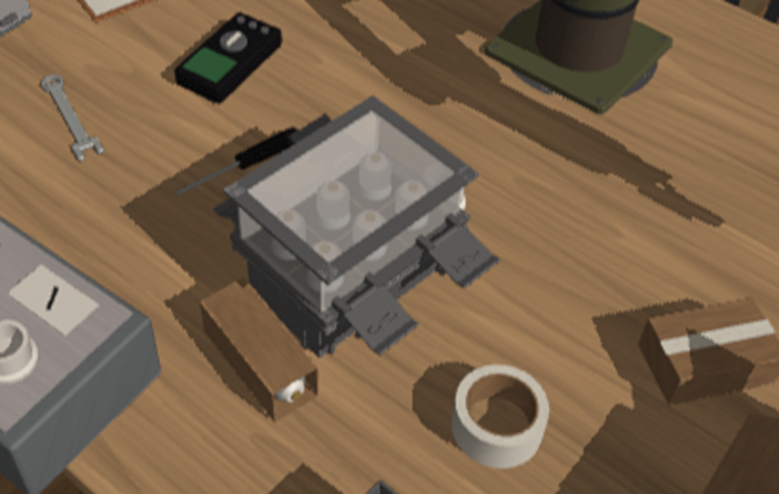

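View pics/side0.png

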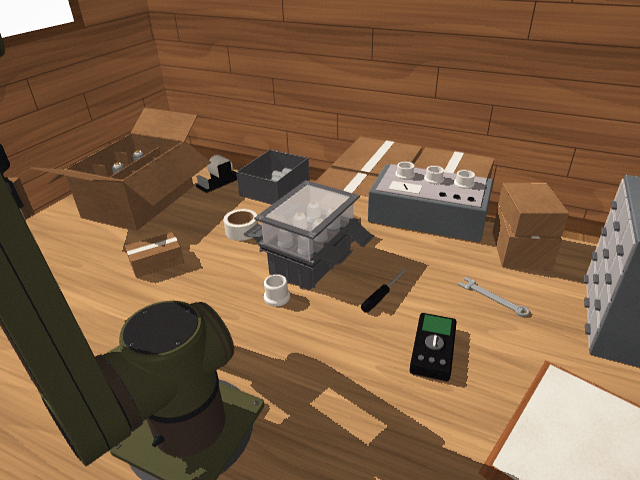

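The scene picture shows the case mid-bench (crop ~350,190). Two clips stick out on the near (+y) side, at (463,255) and (380,315). The sleeve is off one end. In the side view a far clip shows at (358,230), the lampholder at (277,290) and the screwdriver at (383,290), close to the −y side. Next I fit the hood rim from depth.

```bash
cat > h.py <<'E'
import numpy as np, cv2
from scipy.spatial.transform import Rotation as Ro
def cloud(d):
    z=d["range_z"]; v,u=np.nonzero(z>0); zz=z[v,u]
    return ((np.linalg.inv(d["mtx"])@np.array([u,v,np.ones_like(u)]))*zz).T@d["R"]-d["t"]@d["R"]
E
python3 - <<'E'
from h import *
P={n:cloud(np.load(n+"0.npz")) for n in("scene","side")}
for n,p in P.items():
    m=(abs(p[:,0]-.56)<.25)&(abs(p[:,1]-.03)<.25)&(abs(p[:,2]-.175)<.006)
    q=p[m]; r=cv2.minAreaRect((q[:,:2]*1000).astype(np.float32)); print(n,len(q),r,np.median(q[:,2]))
(c,s,ang)=cv2.minAreaRect((P["scene"][(abs(P["scene"][:,0]-.56)<.25)&(abs(P["scene"][:,1]-.03)<.25)&(abs(P["scene"][:,2]-.175)<.006)][:,:2]*1000).astype(np.float32))
th=np.radians(ang) if s[0]>s[1] else np.radians(ang+90)
R2=np.array([[np.cos(th),-np.sin(th)],[np.sin(th),np.cos(th)]]); c=np.array(c)/1000
a=np.vstack(list(P.values())); L=(a[:,:2]-c)@R2
print("c",c,"th",np.degrees(th))
# height map in case frame, 15mm cells, max height
H=np.full((28,32),-1); 
for x,y,z in np.c_[L,a[:,2]]:
    i,j=int((y+.28)//.02),int((x+.32)//.02)
    if 0<=i<28 and 0<=j<32: H[i,j]=max(H[i,j],int(z*1000))
print("cols x",[round(-.31+.02*j,2) for j in range(0,32,4)])
for i in range(28): print("%+.2f"%(-.27+.02*i)," ".join("%3d"%h if h>4 else ("  ." if h>=-0 else "  ?") for h in H[i]))
for sx in(1,-1):
  for sy in(1,-1):
    m=(abs(L[:,0]-sx*.065)<.025)&(sy*L[:,1]>.094)&(sy*L[:,1]<.16)&(a[:,2]>.03)
    q=np.c_[sy*L[m,1],a[m,2]]
    if len(q)>10:
        for lo in np.arange(.094,.16,.008):
            k=(q[:,0]>=lo)&(q[:,0]<lo+.008)
            if k.any(): print(sx,sy,"y%.3f n%d z %s"%(lo+.004,k.sum(),np.percentile(q[k,1],[5,50,95]).round(3)))
E
```

```text
scene 6726 ((552.9030151367188, 19.80872344970703), (177.61778259277344, 231.84423828125), 82.78263092041016) 0.17524093383659228
side 3330 ((552.1556396484375, 19.30286407470703), (175.8455810546875, 233.97341918945312), 82.83189392089844) 0.17536154878480292
c [0.55290302 0.01980872] th 172.78263092041016
cols x [-0.31, -0.23, -0.15, -0.07, 0.01, 0.09, 0.17, 0.25]
-0.27  93  93  91  81   8   9  93   .   5   5   .   5  51  52  50   5  51  53   .   5   5   6   5   5   6   .   .   5   6   6   8   5
-0.25  92  93  93  93  92  93  95   ?   5   5   .   6  51  51   .   6  55  50   .   .   6   .   .   .   6   5   .   5   5   5   7   6
-0.23   .   5   .   .   5   .   .   .   .   .   .   .  50  52  52  51  52  49   .   .   .   .   5   .   5   .   .   5   5   5   .   5
-0.21   5   5   5   5   5   6   5   5   .   6   5   5   5  49  52  52  52   .   7   5   5   6   7   5   .   5   5   .   5   .   6   .
-0.19   .   5   6   5   5   5   .   .   5   5   .   5   5   5   .   6   .   5   5   5   5   7   .   6   6   5   .   6   6   .   .   5
-0.17   6   .   .   .   5   5   .   6   .   5   7   .   5   6
[... 3459 characters left out ...]
99 0.102]
1 -1 y0.130 n93 z [0.092 0.096 0.1  ]
1 -1 y0.138 n101 z [0.091 0.095 0.098]
1 -1 y0.146 n79 z [0.093 0.096 0.099]
1 -1 y0.154 n1 z [0.093 0.093 0.093]
-1 1 y0.098 n52 z [0.079 0.102 0.106]
-1 1 y0.106 n67 z [0.079 0.096 0.101]
-1 1 y0.114 n49 z [0.086 0.092 0.096]
-1 1 y0.122 n61 z [0.084 0.088 0.091]
-1 1 y0.130 n58 z [0.079 0.082 0.085]
-1 1 y0.138 n52 z [0.078 0.081 0.083]
-1 1 y0.146 n14 z [0.078 0.08  0.082]
-1 -1 y0.098 n86 z [0.1   0.105 0.108]
-1 -1 y0.106 n89 z [0.097 0.102 0.106]
-1 -1 y0.114 n93 z [0.095 0.099 0.103]
-1 -1 y0.122 n87 z [0.093 0.096 0.101]
-1 -1 y0.130 n98 z [0.089 0.093 0.098]
-1 -1 y0.138 n68 z [0.089 0.091 0.094]
-1 -1 y0.146 n64 z [0.089 0.092 0.096]
```

```bash
cat >> h.py <<'E'
th=np.radians(-7.2); C=np.array([.5525,.0196])
cx=np.array([np.cos(th),np.sin(th),0]); cy=np.array([-np.sin(th),np.cos(th),0]); Z=np.array([0,0,1.])
def pose(x,y,z,side,flip=1,el=45):   # case frame mm, y,z given; tool axis inward and down
    p=np.r_[C,0]+(x*cx+y*cy+z*Z)/1000
    e=np.radians(el); ya=-side*cy*np.cos(e)-Z*np.sin(e); xa=flip*cx
    return p,Ro.from_matrix(np.c_[xa,ya,np.cross(xa,ya)])
def row(p0,R0,p,R,n=1):
    return np.r_[R0.inv().apply(p-p0)*100,(R0.inv()*R).as_rotvec(degrees=True)]
def incase(p): d=np.array(p)-np.r_[C,0]; return np.array([d@cx,d@cy,d[2]])*1000
E
python3 - <<'E'
from h import *; from rig import manip
s=manip.read_state(); p0=s["ee_pos"]; R0=Ro.from_quat(s["tool_rot"]); print(R0.as_matrix().round(2))
for f in(1,-1): print(f,row(p0,R0,*pose(-65,170,200,1,f)).round(1), (R0.inv()*pose(0,0,0,-1,f)[1]).as_rotvec(degrees=True).round(0))
E
```

```text
[[ 0.26  0.   -0.96]
 [ 0.96  0.    0.26]
 [ 0.   -1.   -0.  ]]
1 [-25.2   3.1 -44.  -36.9  77.4  32.1] [ 37.  77. -32.]
-1 [-25.2   3.1 -44.   33.3 -92.4  38.3] [-33. -92. -38.]
```

servo_tool(plan=[-25.2,3.1,-44,-36.9,77.4,32.1,0,-25.2,3.1,-44,-36.9,77.4,32.1,0,-25.2,3.1,-44,-36.9,77.4,32.1,0,-25.2,3.1,-44,-36.9,77.4,32.1,0,-25.2,3.1,-44,-36.9,77.4,32.1,0,-25.2,3.1,-44,-36.9,77.4,32.1,0,-25.2,3.1,-44,-36.9,77.4,32.1,0,-25.2,3.1,-44,-36.9,77.4,32.1,0,-25.2,3.1,-44,-36.9,77.4,32.1,0,-25.2,3.1,-44,-36.9,77.4,32.1,0,-25.2,3.1,-44,-36.9,77.4,32.1,0,-25.2,3.1,-44,-36.9,77.4,32.1,0])

```text
clock: 2.1
ee_pos: [0.5087, 0.1969, 0.201]
tool_rot: [0.922, -0.057, 0.023, -0.382]
force: [-0.5, -0.2, -0.6]
opening: 0.0
```

```bash
cat > w.py <<'E'
import sys; from h import *; from rig import manip
# args: side x "y,z;y,z..."
s=manip.read_state(); p0=s["ee_pos"]; R0=Ro.from_quat(s["tool_rot"])
side,x=int(sys.argv[1]),float(sys.argv[2])
print("t %.2f case"%s["clock"],incase(p0).round(1),"F case",np.round([s["force"]@cx,s["force"]@cy,s["force"][2]],1),"j",s["joint_positions"].round(2))
for a in sys.argv[3].split(";"):
    y,z=map(float,a.split(",")); print(a,row(p0,R0,*pose(x,y*side,z,side)).round(2))
E
python3 w.py 1 -65 "128,150;127,120;127,90;127,75;126,62;121,57;113,52;106,50;100,49;110,60;160,110"
python3 - <<'E'
from rig import manip; import cv2,numpy as np
a=manip.capture("scene")["frame"][180:360,220:480,::-1]; b=manip.capture("side")["frame"][120:320,180:440,::-1]
cv2.imwrite("pics/1.png",np.hstack([cv2.resize(a,(400,300)),cv2.resize(b,(390,300))]))
E
```

```text
t 2.10 case [-65.7 170.4 201. ] F case [-0.5 -0.3 -0.6] j [ 0.64  0.6   1.37 -0.54  1.75  0.83]
128,150 [ 0.06  6.61  0.61 -0.05  0.1   0.08]
127,120 [ 0.06  8.8   2.66 -0.05  0.1   0.08]
127,90 [ 0.06 10.92  4.77 -0.05  0.1   0.08]
127,75 [ 0.06 11.99  5.83 -0.05  0.1   0.08]
126,62 [ 0.06 12.98  6.68 -0.05  0.1   0.08]
121,57 [ 0.06 13.68  6.68 -0.05  0.1   0.08]
113,52 [ 0.06 14.6   6.47 -0.05  0.1   0.08]
106,50 [ 0.06 15.24  6.11 -0.05  0.1   0.08]
100,49 [ 0.05 15.73  5.76 -0.05  0.1   0.08]
110,60 [ 0.06 14.25  5.69 -0.05  0.1   0.08]
160,110 [ 0.07  7.18  5.7  -0.05  0.1   0.08]
```

View pics/1.png

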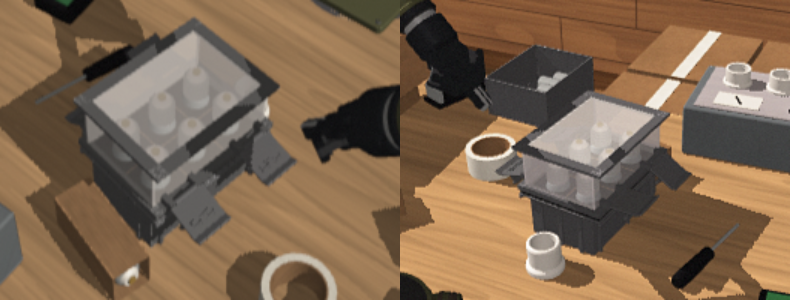

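The gripper is tilted at (320,140) in the left crop, just outside and above the near-robot +y clip. Nothing has been disturbed, so I press this clip down.

servo_tool(plan=[0,6.6,0.6,0,0,0,0,0,6.6,0.6,0,0,0,0,0,8.0,1.9,0,0,0,0,0,8.8,2.7,0,0,0,0,0,9.5,3.4,0,0,0,0,0,10.2,4.1,0,0,0,0,0,10.9,4.8,0,0,0,0,0,11.5,5.3,0,0,0,0,0,12.0,5.8,0,0,0,0,0,12.5,6.3,0,0,0,0,0,12.9,6.6,0,0,0,0,0,12.9,6.6,0,0,0,0])

```text
clock: 3.7
ee_pos: [0.5036, 0.1518, 0.062]
tool_rot: [0.922, -0.058, 0.024, -0.382]
force: [0.7, -0.4, -0.6]
opening: -0.0
```

```bash
python3 w.py 1 -65 "121,57;117,54;113,52;110,51;106,50;103,49;100,49;110,60;160,110"
```

```text
t 3.70 case [-65.1 125.   62. ] F case [ 0.8 -0.3 -0.6] j [ 0.59  0.72  1.55 -0.56  1.47  0.95]
121,57 [ 0.01  0.64  0.07  0.03  0.04 -0.04]
117,54 [ 0.01  1.13  0.    0.03  0.04 -0.04]
113,52 [ 0.01  1.56 -0.14  0.03  0.04 -0.04]
110,51 [ 0.01  1.84 -0.28  0.03  0.04 -0.04]
106,50 [ 0.01  2.19 -0.49  0.03  0.04 -0.04]
103,49 [ 0.01  2.48 -0.63  0.03  0.04 -0.04]
100,49 [ 0.01  2.69 -0.85  0.03  0.04 -0.04]
110,60 [ 0.01  1.21 -0.92  0.03  0.04 -0.04]
160,110 [ 0.   -5.87 -0.92  0.03  0.04 -0.04]
```

servo_tool(plan=[0,0.3,0.05,0,0,0,0,0,0.6,0.05,0,0,0,0,0,0.9,0,0,0,0,0,0,1.1,0,0,0,0,0,0,1.1,0,0,0,0,0])

```text
clock: 4.32
ee_pos: [0.5037, 0.1465, 0.0549]
tool_rot: [0.921, -0.057, 0.025, -0.384]
force: [-0.5, 8.6, 5.0]
opening: 0.0001
```

```bash
python3 w.py 1 -65 "117,54;113,52;110,51;106,50;103,49"; python3 - <<'E'
from rig import manip; import cv2,numpy as np
a=manip.capture("scene")["frame"][190:320,280:460,::-1]; b=manip.capture("wrist")["frame"][:,:,::-1]
cv2.imwrite("pics/2.png",np.hstack([cv2.resize(a,(415,300)),cv2.resize(b,(380,300))]))
E
```

```text
t 4.33 case [-64.4 119.7  54.9] F case [-1.6  8.5  5. ] j [ 0.59  0.73  1.56 -0.57  1.45  0.96]
117,54 [-0.06  0.26 -0.13 -0.25 -0.06  0.09]
113,52 [-0.07  0.68 -0.27 -0.25 -0.06  0.09]
110,51 [-0.07  0.96 -0.42 -0.25 -0.06  0.09]
106,50 [-0.07  1.31 -0.63 -0.25 -0.06  0.09]
103,49 [-0.07  1.6  -0.77 -0.25 -0.06  0.09]
```

View pics/2.png

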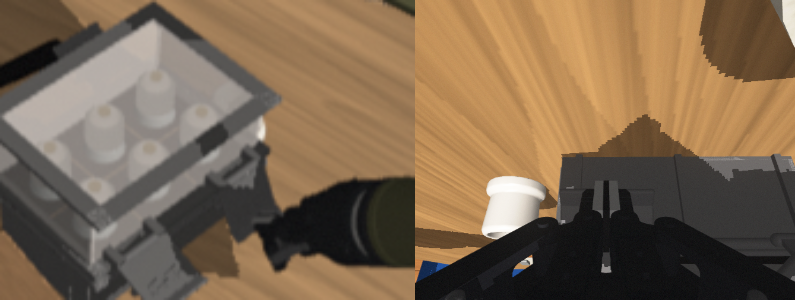

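Clip loaded at the bead: 8.5 N inward and 5 N downward. The picture shows the plate at about 0.5 rad under the tip, at (255,205). I'll continue gently.

servo_tool(plan=[0,0.15,0,0,0,0,0,0,0.3,0,0,0,0,0,0,0.3,0,0,0,0,0])

```text
clock: 4.8
ee_pos: [0.5034, 0.1444, 0.0525]
tool_rot: [0.921, -0.057, 0.025, -0.384]
force: [-1.0, 8.3, 4.0]
opening: 0.0002
```

```bash
python3 w.py 1 -65 "113,52"
```

```text
t 4.80 case [-64.3 117.7  52.5] F case [-2.   8.1  4. ] j [ 0.58  0.73  1.57 -0.57  1.44  0.96]
113,52 [-0.07  0.37 -0.3  -0.27 -0.05  0.09]
```

servo_tool(plan=[0,0.15,-0.05,0,0,0,0,0,0.3,-0.1,0,0,0,0,0,0.3,-0.1,0,0,0,0])

```text
clock: 5.18
ee_pos: [0.5032, 0.1423, 0.0506]
tool_rot: [0.921, -0.057, 0.025, -0.385]
force: [-0.7, 9.7, 2.4]
opening: 0.0001
```

```bash
python3 w.py 1 -65 "113,52"
```

```text
t 5.17 case [-64.2 115.5  50.6] F case [-1.9  9.5  2.4] j [ 0.58  0.73  1.57 -0.57  1.43  0.96]
113,52 [-0.08  0.08 -0.28 -0.37 -0.05  0.1 ]
```

servo_tool(plan=[0,0.2,0.05,0,0,0,0,0,0.35,0.03,0,0,0,0,0,0.35,0.03,0,0,0,0])

```text
clock: 5.55
ee_pos: [0.5027, 0.1389, 0.0481]
tool_rot: [0.921, -0.057, 0.025, -0.384]
force: [0.6, 6.2, 0.7]
opening: -0.0001
```

```bash
python3 w.py 1 -65 "113,52"
```

```text
t 5.55 case [-64.3 112.1  48.1] F case [-0.2  6.3  0.7] j [ 0.58  0.73  1.58 -0.58  1.43  0.97]
113,52 [-0.07 -0.34 -0.21 -0.23 -0.03  0.08]
```

servo_tool(plan=[0,0.15,-0.08,0,0,0,0,0,0.3,-0.15,0,0,0,0,0,0.3,-0.15,0,0,0,0])

```text
clock: 5.92
ee_pos: [0.5025, 0.1359, 0.0469]
tool_rot: [0.921, -0.057, 0.025, -0.384]
force: [-0.2, 5.9, 0.6]
opening: 0.0
```

```bash
python3 w.py 1 -65 "113,52;165,110"; python3 - <<'E'
from rig import manip; import cv2,numpy as np
a=manip.capture("scene"); np.savez("s3.npz",**a); a=a["frame"][190:320,280:460,::-1]; b=manip.capture("side")["frame"][150:300,200:400,::-1]
cv2.imwrite("pics/3.png",np.hstack([cv2.resize(a,(415,300)),cv2.resize(b,(380,300))]))
E
```

```text
t 5.92 case [-64.2 109.1  46.9] F case [-0.9  5.9  0.6] j [ 0.57  0.73  1.59 -0.58  1.42  0.97]
113,52 [-0.08 -0.64 -0.08 -0.26 -0.04  0.09]
165,110 [-0.07 -8.42 -0.47 -0.26 -0.04  0.09]
```

View pics/3.png

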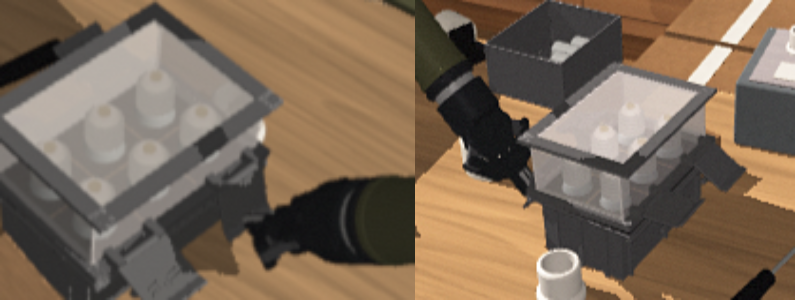

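```bash
cat > rim.py <<'E'
from h import *; from rig import manip
for n in("scene","side"):
    d=manip.capture(n); p=cloud(d)
    q=p[(abs(p[:,0]-.55)<.2)&(abs(p[:,1]-.02)<.2)&(abs(p[:,2]-.175)<.008)]
    print(n,np.round(cv2.minAreaRect((q[:,:2]*1000).astype(np.float32))[0],1),round(cv2.minAreaRect((q[:,:2]*1000).astype(np.float32))[2],2),"z",np.median(q[:,2]).round(4))
    L=np.array([incase(v) for v in p[(abs(p[:,0]-.55)<.2)&(abs(p[:,1]-.02)<.25)&(p[:,2]<.125)&(p[:,2]>.04)]])
    for sx,sy in((-1,1),(1,-1),(-1,-1),(1,1)):
        k=(abs(L[:,0]-65*sx)<22)&(sy*L[:,1]>93)&(sy*L[:,1]<155)
        q=np.c_[sy*L[k,1],L[k,2]]
        # clip: angle from fit line through hinge
        if k.sum()>15: print("  clip",sx,sy,k.sum(),"reach p95",np.percentile(q[:,0],95).round(0),"ang %.2f"%np.median(np.arctan2(q[:,0]-88,106-q[:,1])))
E
python3 rim.py
```

```text
scene [559.1  74.4] 82.74 z 0.1736
  clip -1 1 411 reach p95 152.0 ang 0.38
  clip 1 -1 58 reach p95 141.0 ang 1.15
  clip -1 -1 100 reach p95 147.0 ang 1.71
  clip 1 1 528 reach p95 146.0 ang 1.19
side [557.3  74.7] 83.17 z 0.1738
  clip -1 1 274 reach p95 153.0 ang 1.22
  clip 1 -1 240 reach p95 141.0 ang 1.16
  clip -1 -1 244 reach p95 147.0 ang 1.73
```

```bash
cat > shift.py <<'E'
from h import *; from rig import manip
# case motion vs start: ECC translation on hood crops (mm via range)
for n,(u0,u1,v0,v1) in {"scene":(265,370,185,290),"side":(280,365,175,270)}.items():
    a=np.load(n+"0.npz"); b=manip.capture(n); g=lambda f:cv2.cvtColor(f["frame"],cv2.COLOR_RGB2GRAY)[v0:v1,u0:u1].astype(np.float32)
    W=np.eye(2,3,dtype=np.float32); cc,W=cv2.findTransformECC(g(a),g(b),W,cv2.MOTION_EUCLIDEAN,(3,200,1e-6),None,3)
    c=np.array([(u1-u0)/2,(v1-v0)/2,1]); d=W@c-c[:2]; zc=np.median(a["range_z"][v0:v1,u0:u1])
    R=a["R"]; M=R[:2,:2]; mm=np.linalg.lstsq(np.vstack([R[0,:2],R[1,:2]]),d*zc/a["mtx"][0,0]*1000,rcond=None)[0]
    print(n,"cc %.3f px"%cc,d.round(2),"rot deg %.2f"%np.degrees(np.arctan2(W[1,0],W[0,0])),"approx world mm",mm.round(1))
E
python3 shift.py; python3 w.py 1 -65 "160,110"
```

```text
scene cc 0.915 px [0.64 0.4 ] rot deg 0.73 approx world mm [-0.   1.8]
side cc 0.980 px [-0.44 -0.04] rot deg -0.36 approx world mm [-0.3  1.1]
t 6.22 case [-64.2 109.1  46.9] F case [-0.6  6.2  1.8] j [ 0.57  0.73  1.59 -0.58  1.42  0.97]
160,110 [-0.07 -8.06 -0.82 -0.26 -0.04  0.09]
```

servo_tool(plan=[0,0.15,-0.1,0,0,0,0,0,0.3,-0.2,0,0,0,0,0,0.3,-0.2,0,0,0,0])

```text
clock: 6.6
ee_pos: [0.502, 0.1316, 0.0462]
tool_rot: [0.921, -0.057, 0.025, -0.383]
force: [2.4, 4.8, -1.1]
opening: -0.0
```

```bash
python3 w.py 1 -65 "160,110"; python3 shift.py
```

```text
t 6.60 case [-64.2 104.8  46.2] F case [ 1.8  5.1 -1.1] j [ 0.57  0.73  1.59 -0.58  1.41  0.97]
160,110 [-0.07 -8.42 -0.58 -0.18 -0.02  0.07]
scene cc 0.915 px [0.62 0.39] rot deg 0.70 approx world mm [-0.   1.7]
side cc 0.980 px [-0.42 -0.03] rot deg -0.36 approx world mm [-0.3  1. ]
```

servo_tool(plan=[0,0.15,-0.13,0,0,0,0,0,0.25,-0.22,0,0,0,0,0,0.25,-0.22,0,0,0,0])

```text
clock: 7.08
ee_pos: [0.4997, 0.1258, 0.0468]
tool_rot: [0.923, -0.059, 0.023, -0.381]
force: [-0.5, 0.0, 0.0]
opening: -0.0001
```

```bash
python3 w.py 1 -65 "160,110"; python3 shift.py
```

```text
t 7.08 case [-65.7  98.8  46.8] F case [-0.5 -0.   0. ] j [ 0.56  0.73  1.6  -0.59  1.41  0.97]
160,110 [ 0.05 -8.8  -0.17  0.15  0.04 -0.11]
scene cc 0.922 px [0.17 0.15] rot deg 0.27 approx world mm [0.1 0.6]
side cc 0.989 px [-0.16 -0.07] rot deg -0.07 approx world mm [0.1 0.5]
```

Snapped: the force fell from 9.7 N to zero and the case has moved by less than 0.6 mm. Next I retreat and cross over to the diagonal clip.

```bash
cat > x.py <<'E'
import sys; from h import *; from rig import manip
# waypoints "x,y,z,side,el;..."
s=manip.read_state(); p0=s["ee_pos"]; R0=Ro.from_quat(s["tool_rot"]); print("t",s["clock"],incase(p0).round(1),s["force"].round(1))
for a in sys.argv[1].split(";"):
    x,y,z,sd,el=map(float,a.split(",")); print(a,row(p0,R0,*pose(x,y,z,sd,1,el)).round(1))
E
python3 x.py "-65,160,110,1,45;-65,160,220,1,45;-20,100,290,1,60;0,0,300,1,90;30,-100,290,-1,60;65,-170,200,-1,45"
```

```text
t 7.175 [-65.5  99.2  46.7] [ 0.4 -1.  -0.3]
-65,160,110,1,45 [ 0.  -8.8 -0.2  0.1  0.  -0.1]
-65,160,220,1,45 [  0.  -16.5  -8.    0.1   0.   -0.1]
-20,100,290,1,60 [  4.5 -17.2 -17.2  15.1   0.   -0.1]
0,0,300,1,90 [  6.5 -10.9 -25.   45.1   0.   -0.1]
30,-100,290,-1,60 [  9.5  -3.1 -31.3  75.1  -0.   -0.1]
65,-170,200,-1,45 [ 13.    8.2 -29.9  90.1  -0.   -0.1]
```

servo_tool(plan=[0,-4.5,0,0,0,0,0,0,-8.8,-0.2,0,0,0,0,0,-12.5,-4,0,0,0,0,0,-16.5,-8,5,0,0,0,2,-17,-12.5,12,0,0,0,4.5,-17,-17,20,0,0,0,5.5,-14,-21,30,0,0,0,6.5,-11,-25,40,0,0,0,8,-7,-28,50,0,0,0,9.5,-4,-31,60,0,0,0,10.5,-1,-31.5,70,0,0,0,12,2,-31,80,0,0,0,13,5,-30.5,90,0,0,0,13,8,-30,90,0,0,0,13,8,-30,90,0,0,0,13,8,-30,90,0,0,0])

```text
clock: 9.18
ee_pos: [0.5961, -0.155, 0.2033]
tool_rot: [-0.382, 0.024, -0.058, 0.922]
force: [0.7, 0.6, 0.9]
opening: -0.0003
```

```bash
python3 w.py -1 65 "128,150;127,120;127,90;127,75;126,62;117,54;112,50;108,47;100,46"; python3 shift.py; python3 rim.py
```

```text
t 9.18 case [  65.1 -167.7  203.3] F case [0.7 0.7 0.9] j [-0.7   0.59  1.39  0.64  1.64 -0.68]
128,150 [-0.01  6.58 -0.96 -0.01  0.04 -0.03]
127,120 [-0.01  8.77 -3.01 -0.01  0.04 -0.03]
127,90 [-1.000e-02  1.089e+01 -5.130e+00 -1.000e-02  4.000e-02 -3.000e-02]
127,75 [-1.000e-02  1.195e+01 -6.190e+00 -1.000e-02  4.000e-02 -3.000e-02]
126,62 [-1.000e-02  1.294e+01 -7.040e+00 -1.000e-02  4.000e-02 -3.000e-02]
117,54 [-1.000e-02  1.414e+01 -6.970e+00 -1.000e-02  4.000e-02 -3.000e-02]
112,50 [-1.000e-02  1.478e+01 -6.900e+00 -1.000e-02  4.000e-02 -3.000e-02]
108,47 [-1.000e-02  1.528e+01 -6.830e+00 -1.000e-02  4.000e-02 -3.000e-02]
100,46 [-1.000e-02  1.591e+01 -6.330e+00 -1.000e-02  4.000e-02 -3.000e-02]
scene cc 0.991 px [0.25 0.15] rot deg 0.23 approx world mm [-0.   0.7]
side cc 0.997 px [-0.15  0.04] rot deg -0.20 approx world mm [-0.3  0.3]
scene [552.5  20.4] 82.93 z 0.1747
  clip -1 1 99 reach p95 98.0 ang 0.14
  clip 1 -1 55 reach p95 141.0 ang 1.09
  clip -1 -1 93 reach p95 149.0 ang 1.68
  clip 1 1 532 reach p95 146.0 ang 1.27
side [552.1  20.5] 83.14 z 0.1748
  clip 1 -1 246 reach p95 140.0 ang 1.11
  clip -1 -1 248 reach p95 148.0 ang 1.69
```

Clip 1 is home: the depth outline ends at y≈98 and the hood is unmoved. Now the diagonal clip.

servo_tool(plan=[0,5,-0.9,0,0,0,0,0,7.8,-2,0,0,0,0,0,9,-3.2,0,0,0,0,0,10.2,-4.4,0,0,0,0,0,10.9,-5.1,0,0,0,0,0,11.5,-5.7,0,0,0,0,0,12,-6.2,0,0,0,0,0,12.5,-6.7,0,0,0,0,0,12.9,-7,0,0,0,0,0,13.3,-7,0,0,0,0,0,13.6,-7,0,0,0,0,0,13.9,-7,0,0,0,0,0,14.1,-7,0,0,0,0,0,14.1,-7,0,0,0,0])

```text
clock: 11.12
ee_pos: [0.6025, -0.109, 0.0533]
tool_rot: [-0.384, 0.023, -0.059, 0.921]
force: [-3.6, -9.8, 6.1]
opening: 0.0001
```

```bash
python3 w.py -1 65 "112,50"
```

```text
t 11.12 case [  65.7 -121.4   53.3] F case [ -2.4 -10.2   6.1] j [-0.64  0.73  1.55  0.68  1.36 -0.83]
112,50 [-0.07  0.89  0.43  0.28  0.07  0.11]
```

servo_tool(plan=[0,0.1,0,0,0,0,0,0,0.2,0,0,0,0,0,0,0.2,0,0,0,0,0])

```text
clock: 11.5
ee_pos: [0.6026, -0.1077, 0.0517]
tool_rot: [-0.384, 0.023, -0.059, 0.921]
force: [-3.8, -10.6, 6.0]
opening: -0.0001
```

```bash
python3 w.py -1 65 "112,50"; python3 shift.py
```

```text
t 11.50 case [  65.7 -120.    51.7] F case [ -2.4 -11.    6. ] j [-0.63  0.74  1.55  0.68  1.36 -0.83]
112,50 [-0.07  0.68  0.45  0.29  0.06  0.1 ]
scene cc 0.963 px [-0.02  0.41] rot deg 0.20 approx world mm [0.9 0.8]
side cc 0.987 px [-0.03  0.72] rot deg -0.04 approx world mm [-3.  -1.3]
```

servo_tool(plan=[0,0.1,-0.03,0,0,0,0,0,0.2,-0.07,0,0,0,0,0,0.3,-0.07,0,0,0,0,0,0.3,-0.07,0,0,0,0])

```text
clock: 12.1
ee_pos: [0.6028, -0.1054, 0.0493]
tool_rot: [-0.384, 0.023, -0.058, 0.921]
force: [-4.2, -8.8, 4.9]
opening: -0.0001
```

```bash
python3 w.py -1 65 "112,50"
```

```text
t 12.10 case [  65.6 -117.7   49.3] F case [-3.1 -9.3  4.9] j [-0.63  0.74  1.56  0.68  1.35 -0.84]
112,50 [-0.06  0.35  0.45  0.22  0.05  0.08]
```

Moving, and the force is easing. I continue the same way as with clip 1, then turn inward.

servo_tool(plan=[0,0.15,0.03,0,0,0,0,0,0.3,0.07,0,0,0,0,0,0.4,0.1,0,0,0,0,0,0.4,0.1,0,0,0,0])

```text
clock: 12.6
ee_pos: [0.6032, -0.1015, 0.0467]
tool_rot: [-0.384, 0.024, -0.058, 0.921]
force: [-2.7, -6.1, 2.7]
opening: -0.0
```

```bash
python3 w.py -1 65 "112,50"
```

```text
t 12.60 case [  65.5 -113.8   46.7] F case [-1.9 -6.3  2.7] j [-0.63  0.74  1.56  0.69  1.35 -0.84]
112,50 [-0.05 -0.11  0.36  0.22  0.04  0.06]
```

servo_tool(plan=[0,0.15,0.1,0,0,0,0,0,0.3,0.2,0,0,0,0,0,0.45,0.33,0,0,0,0,0,0.6,0.47,0,0,0,0,0,0.6,0.47,0,0,0,0])

```text
clock: 13.22
ee_pos: [0.6045, -0.0931, 0.0456]
tool_rot: [-0.383, 0.024, -0.058, 0.922]
force: [-0.4, -5.7, -0.2]
opening: -0.0001
```

```bash
python3 w.py -1 65 "112,50;100,46"; python3 shift.py
```

```text
t 13.22 case [  65.7 -105.3   45.6] F case [ 0.3 -5.7 -0.2] j [-0.62  0.74  1.57  0.69  1.34 -0.84]
112,50 [-0.07 -0.78 -0.16  0.15  0.02  0.06]
100,46 [-0.07  0.35  0.41  0.15  0.02  0.06]
scene cc 0.952 px [-0.11  0.59] rot deg 0.13 approx world mm [1.4 0.9]
side cc 0.983 px [0.12 0.95] rot deg 0.01 approx world mm [-3.8 -2.1]
```

servo_tool(plan=[0,0.15,0.13,0,0,0,0,0,0.25,0.22,0,0,0,0,0,0.25,0.22,0,0,0,0])

```text
clock: 13.7
ee_pos: [0.6041, -0.0877, 0.0457]
tool_rot: [-0.381, 0.025, -0.057, 0.922]
force: [-0.4, -0.1, -0.9]
opening: 0.0004
```

```bash
python3 w.py -1 65 "112,50;100,46"; python3 shift.py
```

```text
t 13.70 case [  64.6 -100.    45.7] F case [-0.4 -0.1 -0.9] j [-0.61  0.74  1.58  0.7   1.33 -0.84]
112,50 [ 0.03 -1.16 -0.55 -0.06 -0.03 -0.08]
100,46 [ 0.04 -0.02  0.02 -0.06 -0.03 -0.08]
scene cc 0.949 px [0.29 0.39] rot deg 0.27 approx world mm [0.4 1.2]
side cc 0.986 px [-0.22  0.44] rot deg 0.04 approx world mm [-2.  -0.3]
```

```bash
python3 x.py "65,-165,110,-1,45;65,-170,200,-1,45;-65,-170,200,-1,45"
```

```text
t 13.8 [  64.6 -100.2   45.6] [ 0.5 -0.2  0.1]
65,-165,110,-1,45 [ 0.  -9.1 -0.  -0.  -0.  -0.1]
65,-170,200,-1,45 [  0.  -15.8   6.   -0.   -0.   -0.1]
-65,-170,200,-1,45 [-13.  -15.8   6.   -0.   -0.   -0.1]
```

servo_tool(plan=[0,-4.5,0,0,0,0,0,0,-9.1,0,0,0,0,0,0,-13,3,0,0,0,0,-3,-15.8,6,0,0,0,0,-8,-15.8,6,0,0,0,0,-13,-15.8,6,0,0,0,0,-13,-15.8,6,0,0,0,0,-13,-15.8,6,0,0,0,0])

```text
clock: 14.8
ee_pos: [0.4674, -0.1413, 0.2]
tool_rot: [-0.382, 0.024, -0.058, 0.922]
force: [0.6, -0.7, -0.4]
opening: 0.0
```

```bash
python3 w.py -1 -65 "128,150;127,120;127,90;127,75;126,62;117,54;112,50;108,47;100,46"; python3 shift.py; python3 rim.py; python3 - <<'E'
from rig import manip; import cv2,numpy as np
a=manip.capture("scene")["frame"][170:350,220:480,::-1]; b=manip.capture("side")["frame"][120:320,200:440,::-1]
cv2.imwrite("pics/4.png",np.hstack([cv2.resize(a,(400,300)),cv2.resize(b,(390,300))]))
E
```

```text
t 14.80 case [ -64.3 -170.3  200. ] F case [ 0.7 -0.6 -0.4] j [-0.82  0.46  1.65  0.58  1.59 -0.85]
128,150 [-0.08  6.53 -0.54  0.03 -0.01  0.05]
127,120 [-0.08  8.72 -2.59  0.03 -0.01  0.05]
127,90 [-8.000e-02  1.085e+01 -4.710e+00  3.000e-02 -1.000e-02  5.000e-02]
127,75 [-8.000e-02  1.191e+01 -5.770e+00  3.000e-02 -1.000e-02  5.000e-02]
126,62 [-8.00e-02  1.29e+01 -6.62e+00  3.00e-02 -1.00e-02  5.00e-02]
117,54 [-9.00e-02  1.41e+01 -6.55e+00  3.00e-02 -1.00e-02  5.00e-02]
112,50 [-9.000e-02  1.474e+01 -6.480e+00  3.000e-02 -1.000e-02  5.000e-02]
108,47 [-9.000e-02  1.523e+01 -6.400e+00  3.000e-02 -1.000e-02  5.000e-02]
100,46 [-9.000e-02  1.587e+01 -5.910e+00  3.000e-02 -1.000e-02  5.000e-02]
scene cc 0.990 px [0.01 0.4 ] rot deg 0.03 approx world mm [0.9 0.8]
side cc 0.978 px [-0.05  0.31] rot deg -0.29 approx world mm [-1.3 -0.5]
scene [553.2  19.7] 83.01 z 0.1738
  clip -1 1 99 reach p95 98.0 ang 0.14
  clip -1 -1 87 reach p95 148.0 ang 1.65
  clip 1 1 536 reach p95 147.0 ang 1.28
side [552.5  18.9] 83.17 z 0.174
  clip 1 -1 45 reach p95 98.0 ang 0.14
  clip -1 -1 254 reach p95 149.0 ang 1.63
```

View pics/4.png

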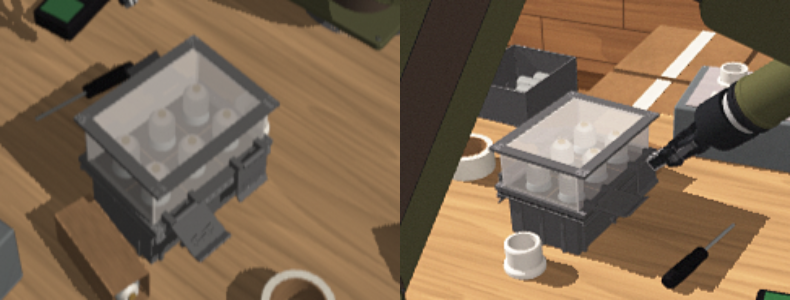

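Two clips are down: the scene crop shows the +y one flat at (248,165), and depth shows both diagonals reaching only 98 mm. Now the third clip, at -x,-y.

servo_tool(plan=[0,5,-0.5,0,0,0,0,0,7.4,-1.5,0,0,0,0,0,8.7,-2.6,0,0,0,0,0,9.5,-3.4,0,0,0,0,0,10.2,-4,0,0,0,0,0,10.9,-4.7,0,0,0,0,0,11.5,-5.3,0,0,0,0,0,12,-5.8,0,0,0,0,0,12.5,-6.3,0,0,0,0,0,12.9,-6.6,0,0,0,0,0,13.3,-6.6,0,0,0,0,0,13.6,-6.6,0,0,0,0,0,13.9,-6.6,0,0,0,0,0,14.1,-6.6,0,0,0,0,0,14.1,-6.6,0,0,0,0])

```text
clock: 16.98
ee_pos: [0.4736, -0.0899, 0.0533]
tool_rot: [-0.383, 0.024, -0.058, 0.921]
force: [-1.8, -5.8, 3.6]
opening: 0.0003
```

```bash
python3 w.py -1 -65 "112,50"
```

```text
t 16.98 case [ -64.5 -118.5   53.3] F case [-1.1 -6.   3.6] j [-0.75  0.64  1.83  0.65  1.27 -1.01]
112,50 [-0.05  0.69  0.22  0.17  0.05  0.03]
```

servo_tool(plan=[0,0.15,-0.03,0,0,0,0,0,0.3,-0.05,0,0,0,0,0,0.45,-0.05,0,0,0,0,0,0.45,-0.05,0,0,0,0])

```text
clock: 17.48
ee_pos: [0.4741, -0.0866, 0.0503]
tool_rot: [-0.383, 0.024, -0.058, 0.922]
force: [-1.3, -5.2, 4.3]
opening: -0.0001
```

```bash
python3 w.py -1 -65 "112,50"
```

```text
t 17.48 case [ -64.5 -115.2   50.3] F case [-0.6 -5.3  4.3] j [-0.74  0.65  1.83  0.65  1.26 -1.02]
112,50 [-0.05  0.24  0.21  0.09  0.04  0.04]
```

servo_tool(plan=[0,0.15,0,0,0,0,0,0,0.3,0.03,0,0,0,0,0,0.45,0.1,0,0,0,0,0,0.45,0.1,0,0,0,0])

```text
clock: 17.98
ee_pos: [0.4746, -0.082, 0.0474]
tool_rot: [-0.382, 0.024, -0.058, 0.922]
force: [0.2, -4.6, 3.4]
opening: 0.0002
```

```bash
python3 w.py -1 -65 "112,50"
```

```text
t 17.98 case [ -64.6 -110.6   47.4] F case [ 0.8 -4.5  3.4] j [-0.73  0.65  1.84  0.66  1.25 -1.02]
112,50 [-0.04 -0.28  0.08  0.04 -0.01  0.02]
```

servo_tool(plan=[0,0.15,0.1,0,0,0,0,0,0.3,0.23,0,0,0,0,0,0.45,0.38,0,0,0,0,0,0.6,0.53,0,0,0,0,0,0.6,0.53,0,0,0,0])

```text
clock: 18.6
ee_pos: [0.4743, -0.0725, 0.0471]
tool_rot: [-0.381, 0.025, -0.057, 0.922]
force: [0.3, -0.1, 0.6]
opening: 0.0003
```

```bash
python3 w.py -1 -65 "100,46"; python3 shift.py
```

```text
t 18.60 case [ -66.  -101.2   47.1] F case [ 0.3 -0.   0.6] j [-0.72  0.65  1.85  0.67  1.24 -1.02]
100,46 [ 0.1   0.16  0.01 -0.11 -0.05 -0.14]
scene cc 0.845 px [-0.13  0.4 ] rot deg -0.13 approx world mm [1.  0.5]
side cc 0.967 px [-0.24  0.57] rot deg -0.04 approx world mm [-2.6 -0.5]
```

Snapped: force is zero. Next I retreat and cross to the last clip (+x,+y).

```bash
python3 x.py "-65,-165,110,-1,45;-65,-160,220,-1,45;-20,-100,290,-1,60;0,0,300,1,90;30,100,290,1,60;65,170,200,1,45"
```

```text
t 18.7 [ -65.7 -101.6   47. ] [-0.3  0.1  0.6]
-65,-165,110,-1,45 [ 0.1 -8.9 -0.  -0.1 -0.  -0.1]
-65,-160,220,-1,45 [  0.  -16.4   8.1  -0.1  -0.   -0.1]
-20,-100,290,-1,60 [  4.5 -17.1  17.3 -15.1  -0.   -0.1]
0,0,300,1,90 [  6.5 -10.7  25.1 -45.1  -0.   -0.1]
30,100,290,1,60 [  9.5  -2.9  31.5 -75.1   0.   -0.1]
65,170,200,1,45 [ 13.1   8.4  30.  -90.1   0.   -0.1]
```

servo_tool(plan=[0,-4.5,0,0,0,0,0,0,-8.9,0,0,0,0,0,0,-12.5,4,0,0,0,0,0,-16.4,8,-5,0,0,0,2,-17,12.5,-12,0,0,0,4.5,-17,17,-20,0,0,0,5.5,-14,21,-30,0,0,0,6.5,-11,25,-40,0,0,0,8,-7,28,-50,0,0,0,9.5,-4,31,-60,0,0,0,10.5,-1,31.5,-70,0,0,0,12,2,31,-80,0,0,0,13,5,30.5,-90,0,0,0,13,8.4,30,-90,0,0,0,13,8.4,30,-90,0,0,0,13,8.4,30,-90,0,0,0])

```text
clock: 20.7
ee_pos: [0.6383, 0.1783, 0.2009]
tool_rot: [0.922, -0.058, 0.024, -0.382]
force: [-0.2, -0.8, 0.4]
opening: 0.0001
```

```bash
python3 w.py 1 65 "126,62;117,54;112,50;100,46"; python3 shift.py; python3 rim.py
```

```text
t 20.70 case [ 65.2 168.2 200.9] F case [-0.1 -0.9  0.4] j [ 0.53  0.72  1.11 -0.62  1.8   0.66]
126,62 [-0.03 12.8   6.85  0.04 -0.05 -0.02]
117,54 [-0.03 14.    6.78  0.04 -0.05 -0.02]
112,50 [-0.02 14.64  6.71  0.04 -0.05 -0.02]
100,46 [-0.02 15.77  6.15  0.04 -0.05 -0.02]
scene cc 0.937 px [0.3  0.43] rot deg 0.11 approx world mm [0.5 1.3]
side cc 0.972 px [-0.26  0.49] rot deg -0.18 approx world mm [-2.3 -0.3]
scene [553.3  19.7] 83.24 z 0.1738
  clip -1 1 72 reach p95 98.0 ang 0.14
  clip 1 1 530 reach p95 147.0 ang 1.28
side [552.   19.8] 83.12 z 0.1738
  clip 1 -1 38 reach p95 98.0 ang 0.13
  clip -1 -1 82 reach p95 99.0 ang 0.15
```

servo_tool(plan=[0,5,0.7,0,0,0,0,0,7.4,1.7,0,0,0,0,0,8.6,2.8,0,0,0,0,0,9.4,3.6,0,0,0,0,0,10.1,4.2,0,0,0,0,0,10.8,4.9,0,0,0,0,0,11.4,5.5,0,0,0,0,0,11.9,6,0,0,0,0,0,12.4,6.5,0,0,0,0,0,12.8,6.8,0,0,0,0,0,13.2,6.8,0,0,0,0,0,13.5,6.8,0,0,0,0,0,13.8,6.8,0,0,0,0,0,14,6.8,0,0,0,0,0,14,6.8,0,0,0,0])

```text
clock: 22.78
ee_pos: [0.6323, 0.1309, 0.0534]
tool_rot: [0.921, -0.057, 0.025, -0.383]
force: [-1.0, 9.0, 4.6]
opening: 0.0002
```

```bash
python3 w.py 1 65 "112,50"
```

```text
t 22.77 case [ 65.2 120.4  53.4] F case [-2.1  8.8  4.6] j [ 0.48  0.83  1.31 -0.62  1.53  0.8 ]
112,50 [-0.02  0.83 -0.36 -0.19 -0.04  0.08]
```

servo_tool(plan=[0,0.15,0.03,0,0,0,0,0,0.3,0.06,0,0,0,0,0,0.45,0.06,0,0,0,0,0,0.45,0.06,0,0,0,0])

```text
clock: 23.28
ee_pos: [0.6318, 0.1278, 0.05]
tool_rot: [0.922, -0.058, 0.025, -0.383]
force: [-1.8, 7.4, 6.2]
opening: -0.0003
```

```bash
python3 w.py 1 65 "112,50"
```

```text
t 23.27 case [ 65.1 117.3  50. ] F case [-2.8  7.1  6.2] j [ 0.47  0.83  1.31 -0.62  1.52  0.8 ]
112,50 [-0.01  0.38 -0.37 -0.14 -0.04  0.07]
```

servo_tool(plan=[0,0.15,0,0,0,0,0,0,0.3,-0.03,0,0,0,0,0,0.45,-0.1,0,0,0,0,0,0.45,-0.1,0,0,0,0])

```text
clock: 23.78
ee_pos: [0.6314, 0.1241, 0.0472]
tool_rot: [0.922, -0.058, 0.025, -0.383]
force: [-1.6, 6.7, 4.6]
opening: 0.0002
```

```bash
python3 w.py 1 65 "112,50"
```

```text
t 23.77 case [ 65.1 113.5  47.2] F case [-2.4  6.5  4.6] j [ 0.47  0.83  1.32 -0.63  1.51  0.8 ]
112,50 [-0.01 -0.09 -0.31 -0.17 -0.03  0.07]
```

servo_tool(plan=[0,0.15,-0.1,0,0,0,0,0,0.3,-0.23,0,0,0,0,0,0.45,-0.38,0,0,0,0,0,0.6,-0.53,0,0,0,0,0,0.6,-0.53,0,0,0,0])

```text
clock: 24.4
ee_pos: [0.6305, 0.1151, 0.0458]
tool_rot: [0.922, -0.058, 0.024, -0.383]
force: [-0.2, 5.0, -0.1]
opening: 0.0001
```

```bash
python3 w.py 1 65 "100,46"
```

```text
t 24.40 case [ 65.4 104.5  45.8] F case [-0.9  5.  -0.1] j [ 0.46  0.82  1.33 -0.63  1.5   0.8 ]
100,46 [-0.04  0.3  -0.34 -0.12 -0.01  0.04]
```

servo_tool(plan=[0,0.15,-0.13,0,0,0,0,0,0.25,-0.22,0,0,0,0,0,0.25,-0.22,0,0,0,0])

```text
clock: 24.78
ee_pos: [0.6293, 0.1099, 0.0457]
tool_rot: [0.922, -0.059, 0.024, -0.381]
force: [-0.4, -0.0, -0.3]
opening: -0.0002
```

```bash
python3 w.py 1 65 "100,46;160,110;170,200"
```

```text
t 24.77 case [64.9 99.2 45.7] F case [-0.4 -0.1 -0.3] j [ 0.45  0.82  1.34 -0.64  1.5   0.8 ]
100,46 [ 0.01 -0.07  0.04  0.09  0.01 -0.07]
160,110 [-0.   -8.84 -0.26  0.09  0.01 -0.07]
170,200 [-1.00e-02 -1.59e+01 -5.93e+00  9.00e-02  1.00e-02 -7.00e-02]
```

Snapped. I retreat and run the final check.

servo_tool(plan=[0,-4.5,0,0,0,0,0,0,-8.8,-0.2,0,0,0,0,0,-13,-3,0,0,0,0,0,-18,-8,0,0,0,0,0,-23,-8,0,0,0,0,0,-23,-8,0,0,0,0,0,-23,-8,0,0,0,0])

```text
clock: 25.65
ee_pos: [0.6426, 0.2156, 0.264]
tool_rot: [0.922, -0.058, 0.023, -0.381]
force: [-0.2, 0.2, -1.0]
opening: -0.0001
```

```bash
python3 rim.py; python3 shift.py; python3 - <<'E'
from h import *; from rig import manip
print(manip.read_state()["force"].round(1))
fr=[]
for n in("scene","side"):
    d=manip.capture(n); fr.append(d["frame"]); p=cloud(d); L=np.array([incase(v) for v in p[(abs(p[:,0]-.55)<.15)&(abs(p[:,1]-.02)<.14)]])
    for sx,sy in((-1,1),(1,-1),(-1,-1),(1,1)):
        y=sy*L[:,1]; k=(abs(L[:,0]-65*sx)<22)&(y>75)&(y<130)&(L[:,2]>35)&(L[:,2]<105); 
        if k.sum()>15:
            for lo,hi in((85,100),(70,85),(55,70),(35,55)):
                j=k&(L[:,2]>=lo)&(L[:,2]<hi); print(n,sx,sy,"z%d-%d"%(lo,hi),j.sum(),np.percentile(y[j],[50,95]).round(1) if j.any() else "")
    for q in["tape","sleeve","lampholder","driver","meter","smallbox","wrench"]:
        if n=="scene":
            r=manip.search_frame(q,n); print(q,[(round(i["p"],2),np.round(i["xy"])) for i in r[:2]])
a=fr[0][170:350,220:480,::-1]; b=fr[1][150:310,200:440,::-1]
cv2.imwrite("pics/5.png",np.hstack([cv2.resize(a,(400,300)),cv2.resize(b,(400,300))]))
E
```

```text
scene [552.9  19.2] 83.0 z 0.1735
  clip -1 1 57 reach p95 98.0 ang 0.13
  clip 1 1 139 reach p95 99.0 ang 0.15
side [551.9  19.8] 83.3 z 0.1737
  clip 1 -1 36 reach p95 98.0 ang 0.13
  clip -1 -1 83 reach p95 98.0 ang 0.14
scene cc 0.937 px [0.25 0.58] rot deg 0.13 approx world mm [0.9 1.5]
side cc 0.972 px [-0.22  0.46] rot deg -0.22 approx world mm [-2.1 -0.3]
[ 0.   0.  -0.4]
scene -1 1 z85-100 67 [90.6 92.1]
scene -1 1 z70-85 67 [91.2 93.6]
scene -1 1 z55-70 51 [92.4 94.9]
scene -1 1 z35-55 43 [94.4 98.1]
scene 1 1 z85-100 88 [90.5 92.2]
scene 1 1 z70-85 76 [92.1 94.4]
scene 1 1 z55-70 59 [93.2 95.4]
scene 1 1 z35-55 84 [95.7 99.4]
tape [(0.62, array([416., 351.])), (0.59, array([338., 305.]))]
sleeve [(0.88, array([287., 323.]))]
lampholder []
driver [(0.57, array([288., 218.]))]
meter [(0.79, array([268., 169.])), (0.33, array([287., 324.]))]
smallbox [(0.95, array([522., 324.]))]
wrench [(0.62, array([183., 199.]))]
side 1 -1 z85-100 43 [89.6 91.9]
side 1 -1 z70-85 43 [90.7 93.1]
side 1 -1 z55-70 39 [92.  93.4]
side 1 -1 z35-55 43 [94.8 98.4]
side -1 -1 z85-100 61 [90.4 92.3]
side -1 -1 z70-85 54 [91.9 94.2]
side -1 -1 z55-70 41 [93.3 94.9]
side -1 -1 z35-55 55 [95.7 99.2]
```

View pics/5.png

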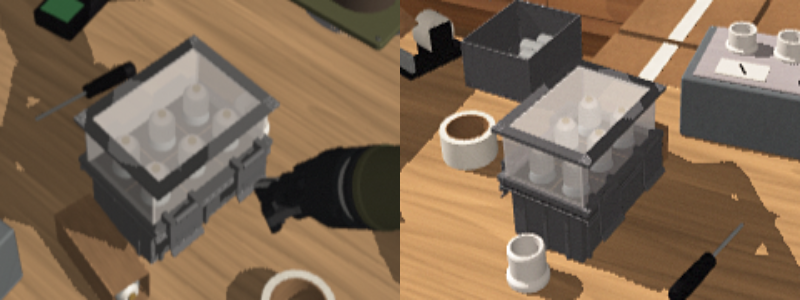

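All four plates stand upright in both views, with matching profiles in the depth data. The bystanders are in place and the robot is clear.

```bash
python3 -c "
from rig import manip; print(manip.job_done())"
```

```text
the job is handed in; nothing more can be done
None
```

All four clips are snapped down and the job is handed in, at about 26 s of the 64 s allowed. I went in opposite-corner order: (-x,+y), then its diagonal (+x,-y), then (-x,-y), then (+x,+y), in a case frame turned so that x points away from the robot. The gripper was shut and tilted 45°.

- **Force:** The peak reading was about 12.5 N, on the second clip, with about 11 N of it level and 6 N downward. 11 N level is the point where the case may slide, but I saw no slide. After each snap the reading fell to zero.
- **Contact point:** The tip seems to have pressed lower than the tab, out near the flared edge, for at least the first clip. I kept the same path for the others because the clip snapped at lower force.
- **Clips:** In the last depth images each clip sticks out only 98–99 mm from the case's centre line, against 141–149 mm before. All four plates read about 0.06–0.09 rad, so I could not confirm the "below 0.08" figure to better than the noise.
- **Case and hood:** The hood sits about 1.7 mm lower, which fits the gasket settling. The rim centre stayed within about 1 mm. A rougher image comparison gave apparent shifts of 1–2 mm in directions that disagreed between the two cameras.
- **Bystanders:** I touched none of them. The last network search missed the lampholder in the scene view and gave two weak hits for the tape. Both show in place in the side picture.

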